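Lay the heat sink down and slide the lid onto the fixture's well

TASK

A tall heat sink stands on end in the accessory well of the grey test fixture, so the well's lid cannot go on. First push the heat sink over so that it lies down inside the well, without lifting it out and with the lid still parked; then slide the lid along the fixture's deck, without lifting it off, until it drops into the mouth of the well and sits flush. Leave the other things on the bench where they are, and let go of everything at the end.

Things in the scene. Friction and masses are not known exactly. Their poses are not given: they have to be found in the camera images.
- fixture: Low grey housing fixed to the bench, 159 mm (x) by 502 mm (y), 69 mm high. Origin at bench height under the well's centre, z up; it runs from y -389 to +112 mm. Well round the origin: inside 110 (x) by 176 mm (y), floor at z 8. On its -y side a flat deck at z 62 runs from y -98 to -379. Guide rails on both long sides (inner faces x +-65.5) and ends (y +98.5, -379) rise to z 69.
- well_mouth (a point): Centre of the well's mouth at the fill line, 54 mm above the bench. Here a 10 mm wide ledge (fixture z 54) runs round the well in a rebate 131 mm (fixture x) by 197 mm (y), 8 mm below the deck. Nothing in the well may rise above this line if the lid is to seat.
- lid: Loose aluminium plate 126 (x) by 192 (y) by 8 mm, about 0.28 kg (varies), rib handle on top. Origin: centre of its underside, z up, y along fixture y. Starts on the deck between the rails, leading edge 45 to 85 mm short of the mouth. Slid to fixture +y, its front dips onto the ledge; over the well's centre it meets the end rail and drops in by its weight: underside at z 54, 2.5 mm play all round.
- lid_rib (a point): Centre of the lid's rib handle, 19 mm above the lid's underside. The rib is 80 mm long (lid x), 14 mm thick (lid y) and 22 mm tall (8 to 30 mm above the lid's underside); fit for pushing with closed fingers or for a pinch.
- heatsink: Finned aluminium bar 32 by 32 by 95 mm, about 0.16 kg (varies). Origin: centre of its foot, z along its length (up at the start: it stands on the well's floor, top 41 mm above the deck). Near the +y or the -y end of the well, at negative fixture x. Only toward the other end is there room to lie; pushed that way some 75 mm above its foot it goes over after some 30 mm.
- heatsink_mid (a point): Middle of the heat sink, 47.5 mm from its foot.
- heatsink_top (a point): Centre of the heat sink's top end, 95 mm from its foot.
- clip: Small flat steel clip 18 by 18 by 8 mm lying in the well at the end opposite to the heat sink. It may be pushed or lain upon: the lid still seats. Origin at the centre of its underside.
- relay1: Black relay 28 by 60 by 24 mm lying in the half of the well with positive fixture x. May stay where it is. Origin at the centre of its underside, long side along y.
- relay2: Second black relay, the same, beside the first.
- meter: Bystander: hand-held meter 80 by 150 by 34 mm lying on the bench, origin at the centre of its underside.
- screwdriver: Bystander: screwdriver lying on the bench, about 200 mm long.
- spool: Bystander: grey flanged spool, 56 mm across, 42 mm high, origin at the centre of its underside.
- jar: Bystander: white closed jar, 50 mm across, 70 mm high, origin at the centre of its underside.
- carton: Bystander: cardboard carton 110 by 80 by 50 mm, origin at the centre of its underside.
Not all that is in view belongs to the job. Of the things like the heatsink, leave any that is red; of the rest the smaller one is meant. What is shaped like the lid but red is not meant.

How it is judged:
By the outcome, as a careful person would: the job done as asked, in the order asked, and still so for the second after the job is handed in, with the robot touching nothing.
It also fails if it takes over 48 s, if anything falls off the work surface, if the arm or the gripper's body presses on something with over 40 N, if the wrist force passes 120 N, or if a joint passes its speed limit or range.

ROBOT

A 7-joint arm with a two-finger parallel gripper is mounted at the origin on the work surface. World frame = base frame: x ahead of the robot, y to its left, z up, the work surface at z = 0. Lengths are in m, angles in rad, forces in N, time in s.
With the tool pointing down it reaches from about 0.4 to 0.85 m from the base axis. Payload 10.4 kg.
Tool frame: the origin (TCP) lies at the very end of the fingers, on their centre line; the grasp point (between the pads) lies 19 mm behind it (manip.grip_depth is the distance from the TCP to the grasp point, in m); z points along the fingers, y is the direction in which the jaws open and shut (so a half turn about z gives the same grasp; the last joint's range is limited). The gripper opens to 85 mm and grips with 20 to 120 N. Pads are 22 mm wide; open, the fingers measure 114 mm over their backs; the gripper's body (76 mm by 85 mm) begins 54 mm behind the grasp point. The pads swing forward as they close: fully open they stand 13 mm farther back than shut.
Start: joints at [-1.184, 0.332, -0.065, 1.46, 0.022, 1.35, -0.088], TCP at [0.249, 0.573, 0.231] pointing down, gripper open.
Joint ranges: [-2.6, 2.6], [-0.5, 2.12], [-1.47, 1.34], [0.16, 2.42], [-1.27, 4.41], [0.06, 2.06], [-2.6, 2.6]. Speed limits (rad/s): [2.22, 2.22, 2.79, 2.79, 3.14, 3.14, 3.14].

INTERFACE

Orientations are given as a unit quaternion [x, y, z, w].
In Python, from workcell import manip gives the robot as it stands.
- The arm moves only by the tool step_arm, never from a script. Its argument "motion" is a list of rows, each a list of 6 numbers: the shift along the tool's x, y, z in mm, then the turn, a rotation vector about the tool's x, y, z in degrees. A call has 1 to 20 rows; each row shifts and turns the pose as measured when the row begins, along the tool's axes as they then stand; what a row does not reach is not made up. A row lasts 1/8 s, in which the tool goes at most 62.5 mm and 10.7 degrees, less where a joint would pass 70% of its speed; a pose out of reach is approached as far as the arm can. A call with a gripper value outside its range is refused whole. "jaw" is the finger opening in mm, from 0 to 85.4, set as the call begins (left out, the last holds). The fingers move at their own pace and stop on an object; "force" is the grip in N (left out, the last holds). Time passes only in rows, so rows that do not move let the fingers close. It gives the time, the measured TCP pose, the force and the opening at its end, in the units of the state.
- manip.get_obs(): the state, without advancing time (a new reading comes with each control period).
- manip.camera(name): name is "scene" or "side" or "wrist"; returns the picture (480x640x3 uint8, blue, green, red); there is no depth.
- manip.camera_info(name): a dict with "camera_matrix" (3x3 intrinsics, pixels), "R" (3x3) and "t" (3): a world point X has camera coordinates R X + t. Camera axes: x right, y down, z forward; pixel columns grow to the right and rows downward; lengths in m; the calibration is good to about 2 mm. A picture is of the moment at which its call begins: read the wrist's pose just before it. camera_info takes no time and is no camera call; for the wrist camera it gives the pose at the moment of the call.
- manip.hand_in(): hands the job in, once; it reports no verdict.
The state is a dict: "clock": time; "joint_pos": joint angles; "joint_velocities": joint speeds; "tau": joint torques, N m; "position": TCP position; "ee_rot": TCP orientation; "ft_force": force on the tool from outside, world axes, zero at the start; "torque": the same for the moment, N m; "grip_width": opening from 0.0 (shut) to 1.0 (fully open).
Only numpy, scipy, OpenCV 4.12 (cv2) and the standard library are available. Lean on these libraries where they do the work, as an engineer would, in place of code of your own. Each camera call takes 0.05 s, during which the arm holds its last target.

## Working session

There is one attempt and no reset: what is moved stays moved. The work goes in short steps, Python scripts to look and compute and a tool call to move; the robot and the scene stay as the last step left them, time stands still between calls to the robot, and variables do not carry over. Pictures are saved under pics/ and viewed, and the job is handed in when it is done.

Besides the shell and the picture viewer there is one more tool, called after "Emit:" as name(argument=value, ...), one argument or row to a line, values as JSON. step_arm: Moves the arm, as the interface text tells. Its arguments: {"type":"object","properties":{"motion":{"type":"array"},"jaw":{"type":"number"},"force":{"type":"number"}},"required":["motion"]}

```bash
mkdir -p pics; python3 - <<'E'
from workcell import manip
import cv2
for n in ["scene","side","wrist"]:
    i=manip.camera_info(n); print(n,i)
    cv2.imwrite(f"pics/{n}0.png",manip.camera(n))
print(manip.get_obs())
E
```

```text
scene {'camera_matrix': array([[521.20979793,   0.        , 324.14510621],
       [  0.        , 521.20979793, 238.37082048],
       [  0.        ,   0.        ,   1.        ]]), 'R': array([[ 0.56495843,  0.82490643,  0.01874452],
       [ 0.64254518, -0.42558459, -0.63719185],
       [-0.51764628,  0.37203111, -0.77047724]]), 't': array([-0.25444372, -0.29139194,  1.55668327])}
side {'camera_matrix': array([[575.73263843,   0.        , 324.20135678],
       [  0.        , 575.73263843, 240.5255594 ],
       [  0.        ,   0.        ,   1.        ]]), 'R': array([[ 0.8508247 , -0.5248871 , -0.02430761],
       [-0.31715343, -0.47611155, -0.82020211],
       [ 0.41894037,  0.70555745, -0.57155721]]), 't': array([-0.44203938,  0.21370885,  1.4928095 ])}
wrist {'camera_matrix': array([[428.2797421 ,   0.        , 321.91073593],
       [  0.        , 428.2797421 , 240.05113538],
       [  0.        ,   0.        ,   1.        ]]), 'R': array([[ 0.39885878,  0.91701071, -0.00173808],
       [ 0.87335741, -0.37929233,  0.30558823],
       [ 0.27956844, -0.12340452, -0.95216218]]), 't': array([-0.62365044, -0.03912203,  0.37913696])}
{'clock': 0.15, 'joint_pos': array([-1.18360982,  0.33270237, -0.06470068,  1.46075891,  0.02160192,
        1.34989193, -0.08848573]), 'joint_velocities': array([ 1.38772416e-03, -2.22981135e-03,  6.37595876e-05, -3.44950910e-03,
        8.13302407e-04,  2.55596979e-04,  1.09493456e-03]), 'tau': array([ 1.81898117e-04, -6.25829530e+01,  4.88031562e-02, -3.91851568e+01,
        1.63549581e-02,  7.53336994e-03,  2.02821764e-05]), 'position': array([0.24889465, 0.57299089, 0.23070887]), 'ee_rot': array([ 2.03446718e-01,  9.79085874e-01, -5.25819707e-04, -8.46935734e-05]), 'ft_force': array([-0.51067048,  0.62288796, -0.10592311]), 'torque': array([-0.0037475 ,  0.01174543, -0.04412099]), 'grip_width': 0.997220919553474}
```

View pics/scene0.png

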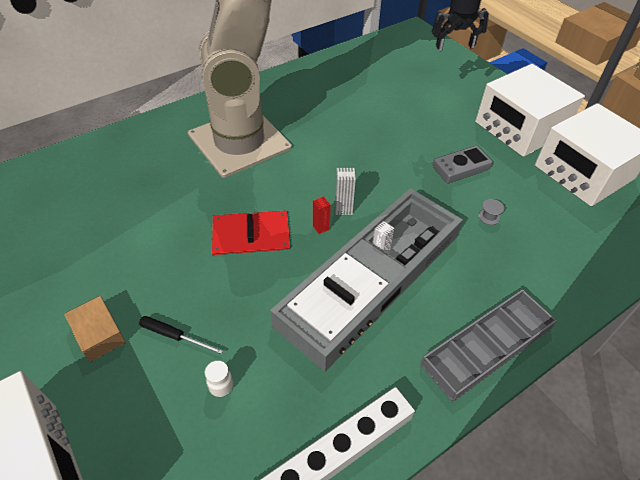

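View pics/side0.png

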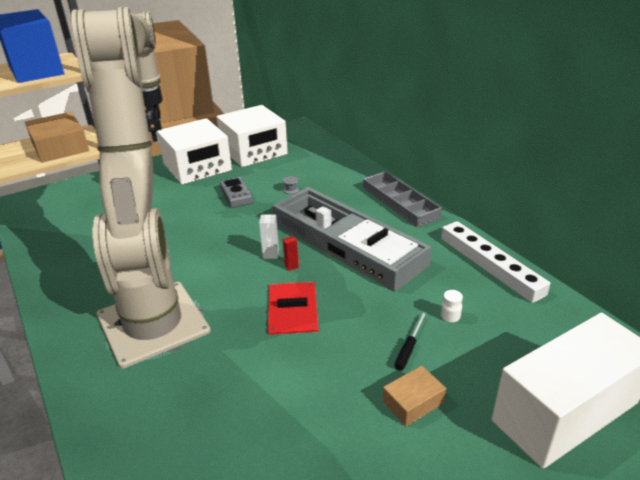

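View pics/wrist0.png

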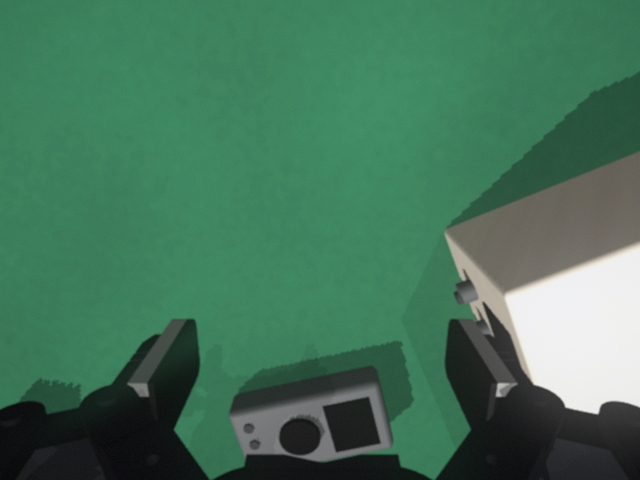

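Heat-sink candidates in the scene view are the white one at (346,190) on the bench, the red one at (321,214), and the white one at (384,236) in the well. The well one is the smaller non-red, so it is the one meant. Of the plates, the aluminium one at (338,295) is the lid and the red one at (250,232) is not. I'll confirm both with an enlarged crop.

```bash
python3 - <<'E'
import cv2
a=cv2.imread("pics/scene0.png")[155:375,260:480]; cv2.imwrite("pics/c1.png",cv2.resize(a,(600,600),interpolation=cv2.INTER_CUBIC)) 
a=cv2.imread("pics/side0.png")[170:300,240:440]; cv2.imwrite("pics/c2.png",cv2.resize(a,(800,520),interpolation=cv2.INTER_CUBIC))
E
```

```text
(no output)
```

View pics/c1.png

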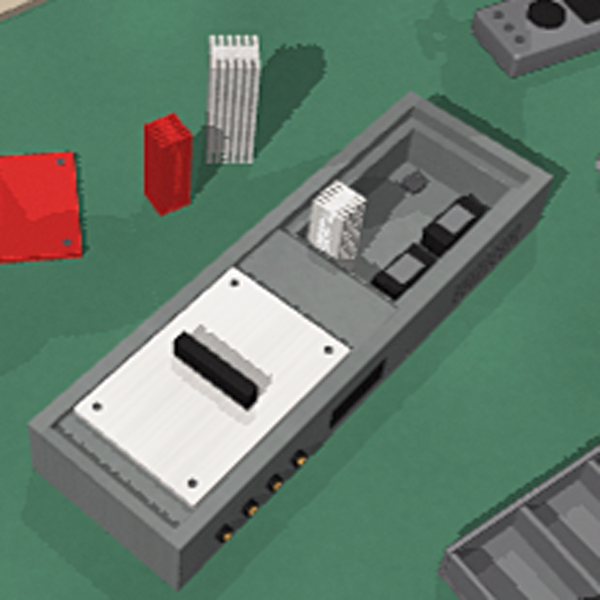

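View pics/c2.png

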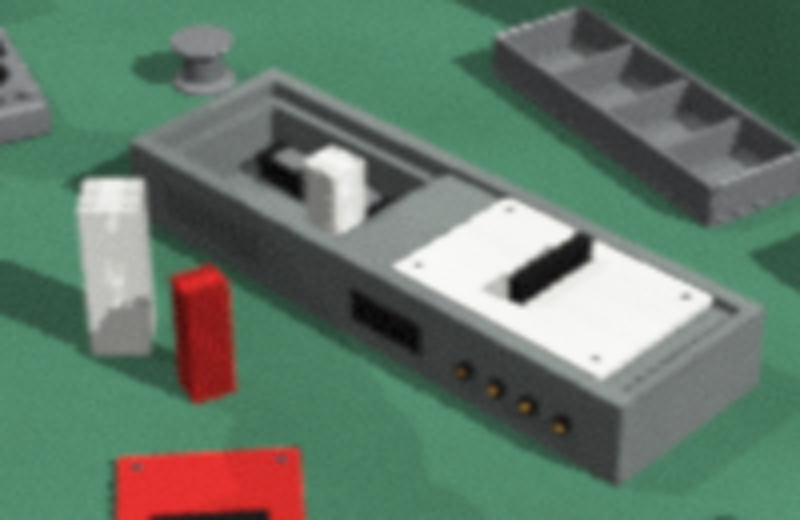

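```bash
cat > h.py <<'E'
import numpy as np
from workcell import manip
from scipy.optimize import least_squares
def proj(n,X):
    i=manip.camera_info(n); c=np.atleast_2d(X)@i["R"].T+i["t"]; p=c@i["camera_matrix"].T; return p[:,:2]/p[:,2:]
def ray(n,uv,z):
    i=manip.camera_info(n); d=i["R"].T@np.linalg.solve(i["camera_matrix"],[uv[0],uv[1],1]); o=-i["R"].T@i["t"]
    return o+d*(z-o[2])/d[2]
def F2W(P,f):
    P=np.atleast_2d(P); c,s=np.cos(f[2]),np.sin(f[2]); return np.c_[f[0]+c*P[:,0]-s*P[:,1],f[1]+s*P[:,0]+c*P[:,1],P[:,2]]
def W2F(X,f):
    X=np.atleast_2d(X); c,s=np.cos(f[2]),np.sin(f[2]); d=X[:,:2]-f[:2]; return np.c_[c*d[:,0]+s*d[:,1],-s*d[:,0]+c*d[:,1],X[:,2]]
E
python3 - <<'E'
from h import *
s=lambda l:np.array(l)/(600/220)+[260,155]
d=lambda l:np.array(l)/4+[240,170]
sc=s([(415,93),(553,175),(180,540),(30,430)]); sd=d([(275,70),(135,145),(762,312),(615,405)])
ws=[ray("scene",p,.069) for p in sc]; wd=[ray("side",p,.069) for p in sd]
print(np.round(ws,3));print(np.round(wd,3))
# fixture y dir: from near end to far end
W,Y0,Y1=.0795,-.389,.112
a=np.array(ws); y=(a[0]+a[1]-a[2]-a[3]);yaw=np.arctan2(-y[0],y[1])
# which is +x
C0=W2F(a,[0,0,yaw]); print(np.round(C0,3))
obj=lambda sg:None
def corners(): return np.array([[-W,Y1,.069],[W,Y1,.069],[W,Y0,.069],[-W,Y0,.069]])
idx=np.argsort([0]) 
cs=corners()
# order scene: far-A, far-B, near-B, near-A
if C0[0,0]>C0[1,0]: cs=cs[[1,0,3,2]]
# side order matched by nearest world
od=[int(np.argmin([np.linalg.norm(w-v) for v in ws])) for w in wd]; print(od)
def r(f):
    X=F2W(cs,f); return np.r_[(proj("scene",X)-sc).ravel(),(proj("side",X[od])-sd).ravel()]
f0=np.r_[a.mean(0)[:2]+ (.1385)*np.array([-np.sin(yaw),np.cos(yaw)]),yaw]
q=least_squares(r,f0); f=q.x; print(f,np.degrees(f[2]),np.round(q.fun.reshape(-1,2),1)); np.save("f.npy",f)
for n,u in (("scene",s([338,204])),("side",d([335,162]))): print("hs top",n,np.round(W2F(ray(n,u,.103),f),4))
for u in s([(237,267),(350,347),(192,507),(75,410)]): print("lid",np.round(W2F(ray("scene",u,.070),f),4))
for u in d([(505,198),(712,300),(603,380),(393,265)]): print("lidsd",np.round(W2F(ray("side",u,.070),f),4))
E
```

```text
[[ 0.488  0.247  0.069]
 [ 0.636  0.284  0.069]
 [ 0.746 -0.2    0.069]
 [ 0.605 -0.243  0.069]]
[[ 0.633  0.279  0.069]
 [ 0.481  0.238  0.069]
 [ 0.743 -0.209  0.069]
 [ 0.593 -0.237  0.069]]
[[ 0.532  0.13   0.069]
 [ 0.684  0.132  0.069]
 [ 0.682 -0.364  0.069]
 [ 0.534 -0.374  0.069]]
[1, 0, 2, 3]
[0.58542142 0.15723113 0.2284757 ] 13.090693508215049 [[-1.2 -1.4]
 [ 0.5  0.2]
 [-0.3  2.7]
 [-0.6 -3.8]
 [ 0.3 -1.1]
 [-0.9 -1.6]
 [ 0.8 -1.8]
 [ 1.5  0.1]]
hs top scene [[-0.0259 -0.0744  0.103 ]]
hs top side [[-0.0317 -0.0712  0.103 ]]
lid [[-0.0596 -0.164   0.07  ]]
lid [[ 0.0612 -0.1633  0.07  ]]
lid [[ 0.0647 -0.3586  0.07  ]]
lid [[-0.0589 -0.3583  0.07  ]]
lidsd [[ 0.0567 -0.1638  0.07  ]]
lidsd [[ 0.0573 -0.3592  0.07  ]]
lidsd [[-0.0672 -0.3632  0.07  ]]
lidsd [[-0.0657 -0.1643  0.07  ]]
```

```bash
cat >> h.py <<'E'
from scipy.spatial.transform import Rotation as Ro
def goto(fp,f=None):
    f=np.load("f.npy") if f is None else f
    o=manip.get_obs(); R=Ro.from_quat(o["ee_rot"]).as_matrix(); w=F2W(fp,f)[0]
    c,s=np.cos(f[2]),np.sin(f[2]); Rt=np.array([[-c,-s,0],[-s,c,0],[0,0,-1]]).T.copy()
    Rt=np.c_[[-c,-s,0],[-s,c,0],[0,0,-1]]
    print("t",o["clock"],"tcp fix",np.round(W2F(o["position"],f)[0]*1e3,1),"target world",np.round(w,3),"tool delta mm",np.round(R.T@(w-o["position"])*1e3,1),"rot deg",np.round(np.degrees(Ro.from_matrix(R.T@Rt).as_rotvec()),2),"F",np.round(o["ft_force"],1),"grip",round(float(o["grip_width"]),3))
E
python3 - <<'E'
from h import *
import cv2
goto([-.029,-.125,.23])
f=np.load("f.npy")
for n in ("scene","side"):
    im=cv2.imread(f"pics/{n}0.png")
    im=cv2.resize(im,None,fx=3,fy=3,interpolation=cv2.INTER_CUBIC)
    def poly(P,col):
        p=proj(n,F2W(P,f)); cv2.polylines(im,[np.int32((p+.5)*3)],True,col,1,cv2.LINE_AA)
    rect=lambda x0,x1,y0,y1,z:np.array([[x0,y0,z],[x1,y0,z],[x1,y1,z],[x0,y1,z]])
    poly(rect(-.0795,.0795,-.389,.112,.069),(0,0,255))
    poly(rect(-.0655,.0655,-.379,.0985,.062),(0,255,255))
    poly(rect(-.055,.055,-.088,.088,.054),(255,0,255))
    poly(rect(-.063,.063,-.356,-.164,.070),(0,255,0))
    poly(rect(-.045,-.013,-.088,-.056,.103),(255,0,0))
    c=(750,550,1420,1120) if n=="scene" else (780,540,1320,880)
    cv2.imwrite(f"pics/ov_{n}.png",cv2.resize(im[c[1]:c[3],c[0]:c[2]],None,fx=1.04,fy=1.04))
E
```

```text
t 0.15 tcp fix [-233.6  481.2  230.7] target world [0.585 0.029 0.23 ] tool delta mm [-525.5 -364.9    1.1] rot deg [-6.000e-02 -2.000e-02 -3.657e+01] F [-0.5  0.6 -0.1] grip 0.997
```

View pics/ov_scene.png

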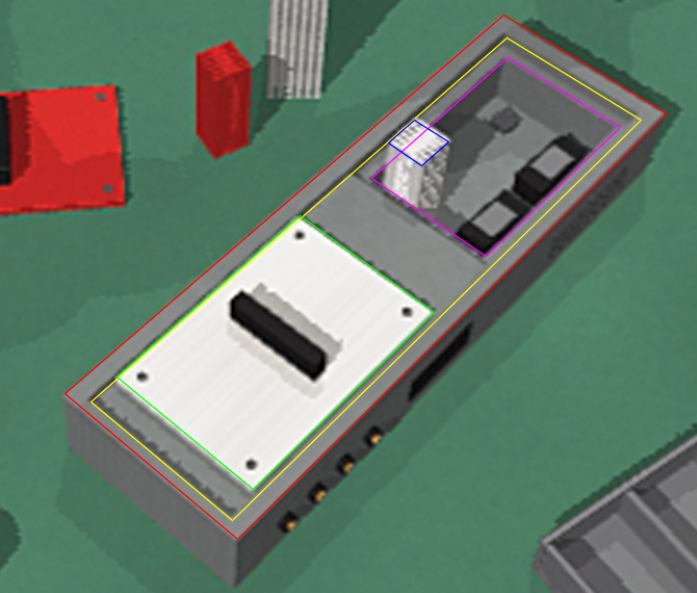

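View pics/ov_side.png

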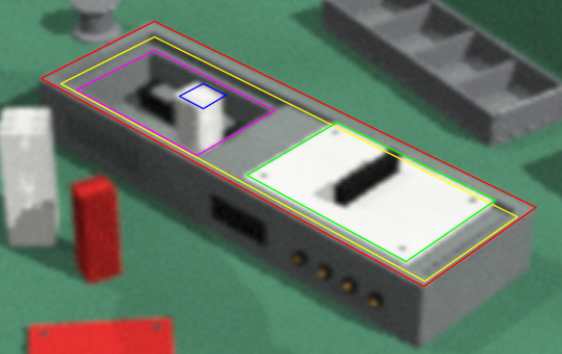

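The model overlays match the outlines in both views to about 3 mm. The heat sink stands at the -y end (fixture -30,-72), so I push it toward +y. The lid's leading edge is at -164. First I turn and close the gripper.

Emit:
step_arm(
  motion=[
    [0,0,0,0,0,-9.2],
    [0,0,0,0,0,-9.2],
    [0,0,0,0,0,-9.2],
    [0,0,0,0,0,-9],
    [0,0,0,0,0,0],
  ],
  jaw=0,
  force=40,
)

```text
clock: 0.78
position: [0.2486, 0.5722, 0.2289]
ee_rot: [-0.123, 0.992, -0.002, -0.001]
ft_force: [-0.3, 0.5, 0.7]
grip_width: 0.0
```

```bash
python3 -c "
from h import *
goto([-.03,-.125,.2])"
```

```text
t 0.775 tcp fix [-234.1  480.5  228.9] target world [0.585 0.029 0.2  ] tool delta mm [-192.7 -609.1   30.6] rot deg [-0.21 -0.14  1.08] F [-0.3  0.5  0.7] grip 0.0
```

Emit:
step_arm(
  motion=[
    [-10,-30,0,0,0,1],
    [-16,-50,0,0,0,0],
    [-16,-50,0,0,0,0],
    [-16,-50,0,0,0,0],
    [-16,-50,0,0,0,0],
    [-16,-50,0,0,0,0],
    [-16,-50,0,0,0,0],
    [-16,-50,0,0,0,0],
    [-16,-50,0,0,0,0],
    [-16,-50,0,0,0,0],
    [-16,-50,0,0,0,0],
    [-16,-50,0,0,0,0],
    [0,0,0,0,0,0],
  ],
)

```text
clock: 2.4
position: [0.5568, 0.0248, 0.2289]
ee_rot: [-0.086, 0.996, -0.001, -0.001]
ft_force: [-1.4, 1.3, -0.3]
grip_width: 0.002
```

```bash
python3 -c "
from h import *
goto([-.03,-.125,.2])"
```

```text
t 2.4 tcp fix [ -57.9 -122.5  228.9] target world [0.585 0.029 0.2  ] tool delta mm [-28.   -0.9  28.8] rot deg [-0.15 -0.14 -3.17] F [-1.4  1.3 -0.3] grip 0.002
```

Emit:
step_arm(
  motion=[
    [-14,0,20,0,0,-3],
    [-14,0,20,0,0,0],
    [0,0,10,0,0,0],
    [0,0,0,0,0,0],
  ],
)

```text
clock: 2.9
position: [0.5841, 0.0319, 0.1778]
ee_rot: [-0.108, 0.994, -0.001, -0.001]
ft_force: [0.0, -1.1, 0.8]
grip_width: 0.001
```

```bash
python3 -c "
from h import *
import cv2
cv2.imwrite('pics/w1.png',manip.camera('wrist'));cv2.imwrite('pics/s1.png',manip.camera('side')[150:320,200:460])
goto([-.03,-.122,.081])"
```

```text
t 3.0 tcp fix [ -29.1 -121.9  178.9] target world [0.584 0.032 0.081] tool delta mm [ 0.9 -0.  97.9] rot deg [-0.07 -0.03 -0.67] F [-0.2  0.9  0.3] grip 0.004
```

View pics/w1.png

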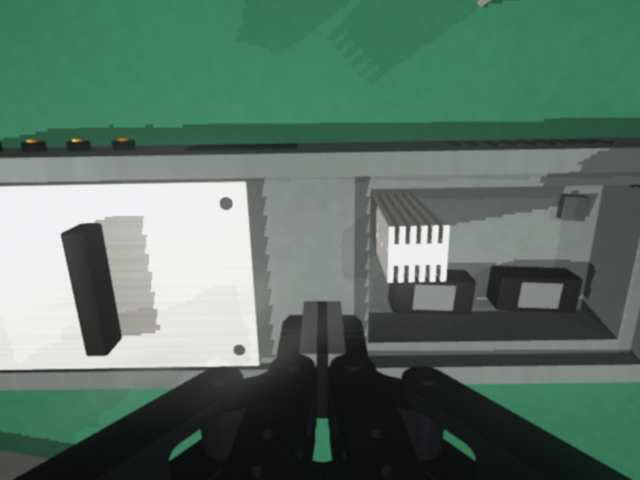

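View pics/s1.png

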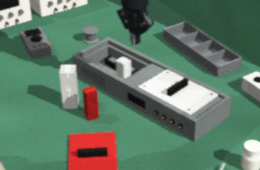

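```bash
python3 -c "
from h import *
f=np.load('f.npy')
for p in ([-.046,-.088,.103],[-.046,-.056,.103],[-.014,-.056,.103],[-.014,-.088,.103]): print(p,proj('wrist',F2W(p,f)))
for u in ((386,228),(450,226),(447,282),(388,282)): print(W2F(ray('wrist',u,.103),f))
for u in ((248,180),(260,363)): print('lid',W2F(ray('wrist',u,.070),f))
"
```

```text
[-0.046, -0.088, 0.103] [[387.03355717 225.09827561]]
[-0.046, -0.056, 0.103] [[447.89145291 224.40803674]]
[-0.014, -0.056, 0.103] [[443.36964687 280.57269112]]
[-0.014, -0.088, 0.103] [[385.03825063 281.19789505]]
[[-0.04441582 -0.08849078  0.103     ]]
[[-0.04511571 -0.05482224  0.103     ]]
[[-0.01312675 -0.0539427   0.103     ]]
[[-0.01350329 -0.08635687  0.103     ]]
lid [[-0.06510325 -0.16549745  0.07      ]]
lid [[ 0.05914502 -0.16543057  0.07      ]]
```

The wrist view agrees: the heat sink's top, at pixels (386..450, 226..282), is at fixture (-29,-71), and the lid edge is at y -165. I descend between the two, over the bare deck.

Emit:
step_arm(
  motion=[
    [0,0,30,0,0,0],
    [0,0,30,0,0,0],
    [0,0,25,0,0,0],
    [0,0,8,0,0,0],
    [0,0,3,0,0,0],
    [0,0,0,0,0,0],
  ],
)

```text
clock: 3.75
position: [0.5875, 0.0328, 0.0875]
ee_rot: [-0.107, 0.994, 0.0, 0.005]
ft_force: [0.4, 0.6, -0.1]
grip_width: -0.003
```

```bash
python3 -c "
from h import *
goto([-.029,-.1,.081])"
```

```text
t 3.75 tcp fix [ -26.2 -121.7   87.5] target world [0.58  0.053 0.081] tool delta mm [ 3.2 21.6  6.5] rot deg [-0.03  0.57 -0.78] F [ 0.4  0.6 -0.1] grip -0.003
```

Emit:
step_arm(
  motion=[
    [2,5,4,0,0,0],
    [1,6,2,0,0,0],
    [0,6,0,0,0,0],
    [0,5,0,0,0,0],
    [0,5,0,0,0,0],
    [0,5,0,0,0,0],
  ],
)

```text
clock: 4.5
position: [0.5782, 0.0659, 0.0831]
ee_rot: [-0.107, 0.994, 0.0, 0.006]
ft_force: [0.3, -0.7, 0.3]
grip_width: 0.003
```

```bash
python3 -c "
from h import *
import cv2
cv2.imwrite('pics/w2.png',manip.camera('wrist'))
goto([-.029,-.06,.081])"
```

```text
t 4.55 tcp fix [-27.7 -86.4  83.1] target world [0.571 0.092 0.081] tool delta mm [ 1.7 26.4  2.1] rot deg [-0.    0.75 -0.72] F [ 0.9  0.8 -0.4] grip -0.004
```

View pics/w2.png

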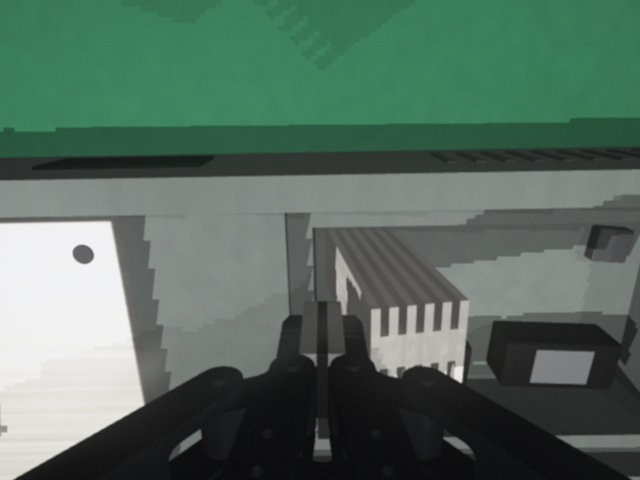

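The heat sink has begun to lean toward +y, its top front edge now at about columns 375-465. I keep pushing.

Emit:
step_arm(
  motion=[
    [0,6,0,0,0,0],
    [0,6,0,0,0,0],
    [0,6,0,0,0,0],
    [0,6,0,0,0,0],
    [0,6,0,0,0,0],
    [0,4,0,0,0,0],
    [0,0,0,0,0,0],
    [0,0,0,0,0,0],
  ],
)

```text
clock: 5.55
position: [0.5701, 0.1026, 0.083]
ee_rot: [-0.108, 0.994, 0.001, 0.006]
ft_force: [0.0, -1.0, 0.1]
grip_width: 0.003
```

```bash
python3 -c "
from h import *
import cv2
cv2.imwrite('pics/w3.png',manip.camera('wrist'))
goto([-.029,-.06,.081])"
```

```text
t 5.6 tcp fix [-27.3 -49.8  83. ] target world [0.571 0.092 0.081] tool delta mm [  1.6 -10.2   2. ] rot deg [-0.    0.74 -0.7 ] F [-0.2 -0.1  1. ] grip -0.001
```

View pics/w3.png

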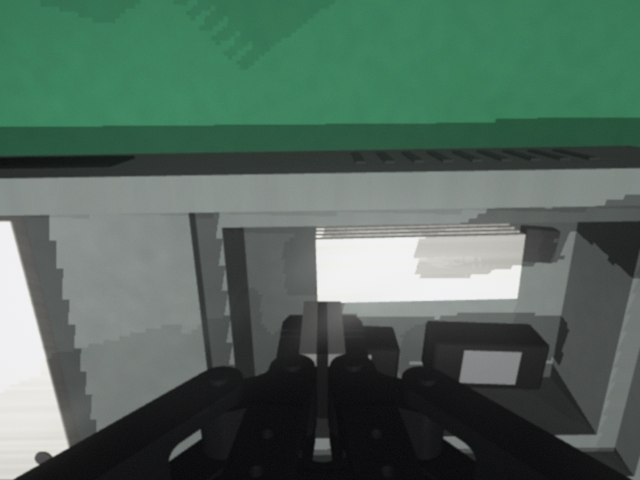

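The heat sink lies flat along y at pixels (318..522, 228..302), clear of the mouth. I raise and move behind the rib.

Emit:
step_arm(
  motion=[
    [0,0,-40,0,0,0],
    [0,0,-50,0,0,0],
    [0,-30,-10,0,0,0],
    [-6,-50,0,0,0,0],
    [-6,-50,0,0,0,0],
    [-6,-50,0,0,0,0],
    [-6,-45,0,0,0,0],
    [0,-20,0,0,0,0],
    [0,0,0,0,0,0],
  ],
)

```text
clock: 6.72
position: [0.6468, -0.1394, 0.1867]
ee_rot: [-0.108, 0.994, 0.0, 0.007]
ft_force: [0.4, -0.4, -0.2]
grip_width: 0.002
```

```bash
python3 -c "
from h import *
import cv2
cv2.imwrite('pics/w4.png',manip.camera('wrist'))
s=manip.camera('scene')[155:375,260:480];cv2.imwrite('pics/s4.png',cv2.resize(s,(600,600),interpolation=cv2.INTER_CUBIC))
goto([0,-.298,.079])"
```

```text
t 6.825 tcp fix [  -6.7 -300.3  186.8] target world [ 0.653 -0.133  0.079] tool delta mm [ -5.2   2.3 107.9] rot deg [ 0.02  0.78 -0.47] F [-0.3 -0.1  0. ] grip -0.005
```

View pics/w4.png

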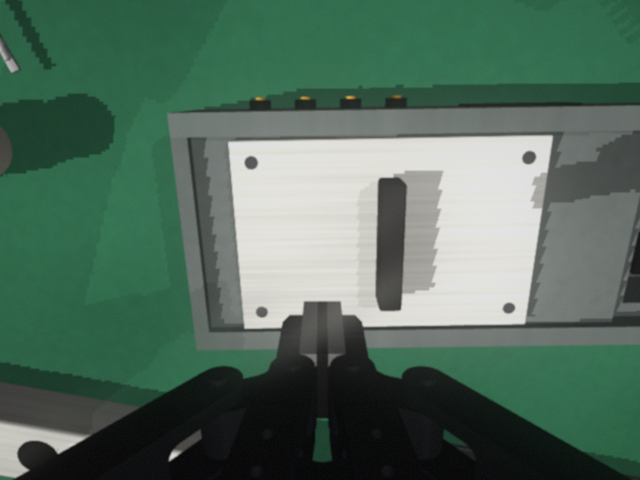

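View pics/s4.png

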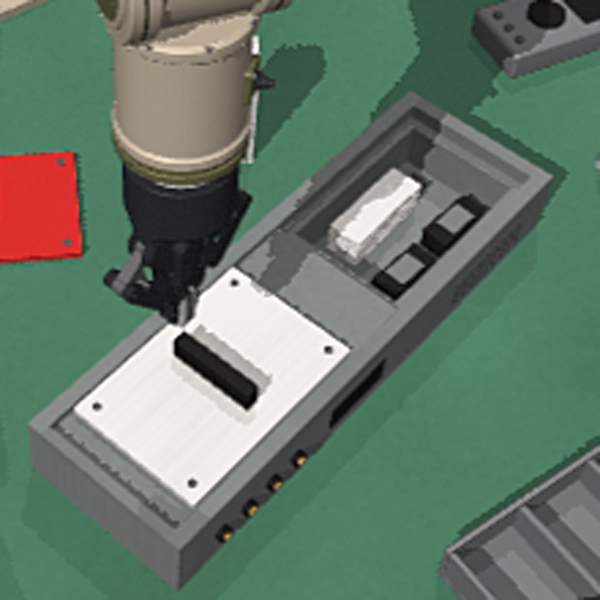

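The heat sink is down in the well and the lid hasn't moved. Next I locate the rib.

```bash
python3 -c "
from h import *
f=np.load('f.npy')
for u in ((378,178),(406,180),(402,309),(377,309)): print(W2F(ray('wrist',u,.092),f))
for u in ((229,141),(552,136),(527,324),(245,329)): print('lid',W2F(ray('wrist',u,.07),f))
"
```

```text
[[-0.0441851  -0.26947278  0.092     ]]
[[-0.04293695 -0.25395776  0.092     ]]
[[ 0.03660327 -0.2521255   0.092     ]]
[[ 0.0364668  -0.26742319  0.092     ]]
lid [[-0.06278704 -0.35482678  0.07      ]]
lid [[-0.06400056 -0.16556316  0.07      ]]
lid [[ 0.06029507 -0.1623331   0.07      ]]
lid [[ 0.06242549 -0.35367422  0.07      ]]
```

Emit:
step_arm(
  motion=[
    [-4,2,35,0,0,0],
    [0,0,35,0,0,0],
    [0,0,25,0,0,0],
    [0,0,12,0,0,0],
    [0,0,3,0,0,0],
    [0,0,0,0,0,0],
  ],
)

```text
clock: 7.58
position: [0.6539, -0.1206, 0.0768]
ee_rot: [-0.117, 0.993, 0.004, 0.009]
ft_force: [-0.2, -0.2, 0.3]
grip_width: -0.003
```

```bash
python3 -c "
from h import *
goto([-.003,-.02,.075])"
```

```text
t 7.575 tcp fix [   3.7 -286.1   76.8] target world [0.587 0.137 0.075] tool delta mm [  5.4 266.1   3. ] rot deg [0.29 1.1  0.3 ] F [-0.2 -0.2  0.3] grip -0.003
```

Emit:
step_arm(
  motion=[
    [3,6,2,0,1,0.3],
    [2,10,0,0,0,0],
    [0,12,0,0,0,0],
    [0,12,0,0,0,0],
    [0,12,0,0,0,0],
    [0,12,0,0,0,0],
  ],
)

```text
clock: 8.32
position: [0.6342, -0.0561, 0.0772]
ee_rot: [-0.113, 0.994, 0.002, 0.002]
ft_force: [-0.4, -1.9, -1.3]
grip_width: -0.001
```

```bash
python3 -c "
from h import *
import cv2
cv2.imwrite('pics/w5.png',manip.camera('wrist'))
goto([-.003,-.02,.075])"
```

```text
t 8.375 tcp fix [  -0.3 -216.5   77.1] target world [0.587 0.137 0.075] tool delta mm [  2.5 196.5   3. ] rot deg [0.28 0.2  0.05] F [0.5 0.1 0.2] grip 0.001
```

View pics/w5.png

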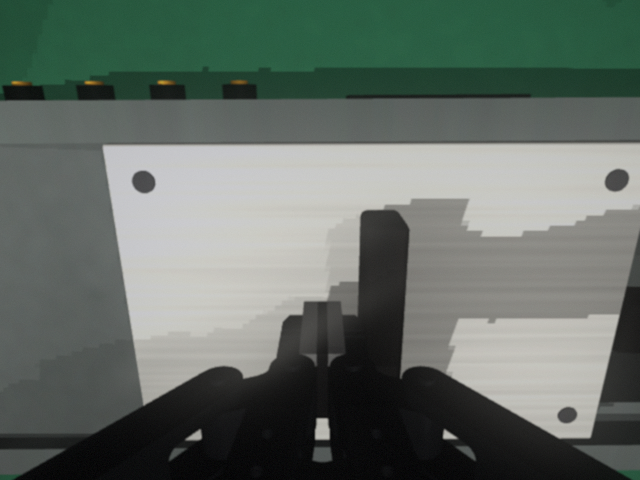

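The lid slides straight, with the rib touching at column 360. I continue.

Emit:
step_arm(
  motion=[
    [0,12,1,0,0,0],
    [0,14,1,0,0,0],
    [0,14,0,0,0,0],
    [0,14,0,0,0,0],
    [0,14,0,0,0,0],
    [0,14,0,0,0,0],
    [0,14,0,0,0,0],
    [0,14,0,0,0,0],
    [0,14,0,0,0,0],
    [0,10,0,0,0,0],
  ],
)

```text
clock: 9.62
position: [0.6014, 0.0857, 0.0756]
ee_rot: [-0.114, 0.993, 0.002, 0.002]
ft_force: [1.1, -1.7, -0.1]
grip_width: -0.0
```

```bash
python3 -c "
from h import *
import cv2
cv2.imwrite('pics/w6.png',manip.camera('wrist'))
goto([-.003,-.02,.075])
f=np.load('f.npy')
print([W2F(ray('wrist',(362,300),z),f) for z in (.092,.088)])
"
```

```text
t 9.675 tcp fix [ -0.5 -71.6  75.6] target world [0.587 0.137 0.075] tool delta mm [ 2.4 51.6  0.8] rot deg [0.31 0.2  0.13] F [-0.2  1.8  0.6] grip -0.001
[array([[-0.01900223, -0.05938652,  0.092     ]]), array([[-0.01705518, -0.05894898,  0.088     ]])]
```

View pics/w6.png

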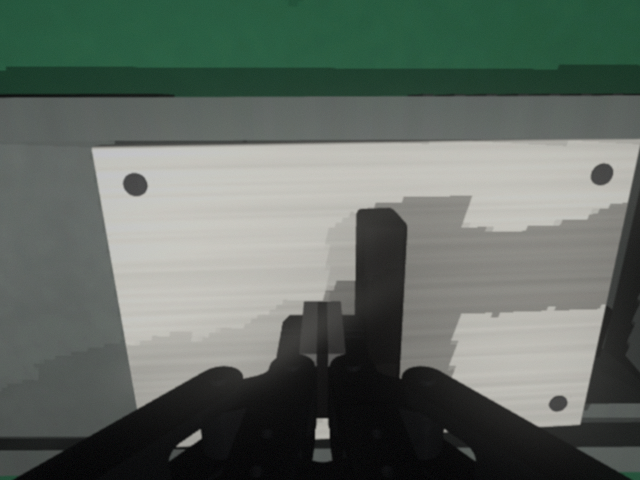

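The front has dipped onto the ledge and the lid centre is at about y -52. I go on more slowly.

Emit:
step_arm(
  motion=[
    [0,8,1,0,0,0],
    [0,9,1,0,0,0],
    [0,9,0,0,0,0],
    [0,9,0,0,0,0],
    [0,7,0,0,0,0],
    [0,4,0,0,0,0],
  ],
)

```text
clock: 10.42
position: [0.5901, 0.1342, 0.0736]
ee_rot: [-0.114, 0.993, 0.003, 0.001]
ft_force: [0.2, -1.1, -0.4]
grip_width: 0.002
```

```bash
python3 -c "
from h import *
import cv2
cv2.imwrite('pics/w7.png',manip.camera('wrist'))
goto([-.003,-.02,.075])
"
```

```text
t 10.475 tcp fix [ -0.6 -23.   73.6] target world [0.587 0.137 0.075] tool delta mm [ 2.4  3.  -1.4] rot deg [0.29 0.19 0.08] F [1.  0.6 0.4] grip 0.001
```

View pics/w7.png

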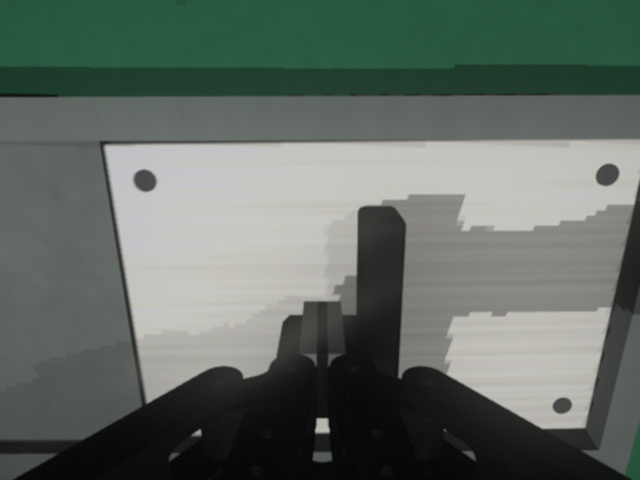

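A dark gap shows along the rear edge (column 103-140), so it may have dropped. I back off, rise and look.

Emit:
step_arm(
  motion=[
    [0,-8,0,0,0,0],
    [0,-8,0,0,0,0],
    [0,0,-40,0,0,0],
    [0,-20,-40,0,0,0],
    [0,-40,-20,0,0,0],
    [0,0,0,0,0,0],
  ],
)

```text
clock: 11.22
position: [0.608, 0.0533, 0.1764]
ee_rot: [-0.113, 0.994, 0.002, 0.001]
ft_force: [-0.3, 0.0, -0.5]
grip_width: -0.002
```

```bash
python3 -c "
from h import *
import cv2
cv2.imwrite('pics/w8.png',manip.camera('wrist'))
s=manip.camera('scene')[155:375,260:480];cv2.imwrite('pics/s8.png',cv2.resize(s,(600,600),interpolation=cv2.INTER_CUBIC))
s=manip.camera('side')[170:300,240:440];cv2.imwrite('pics/d8.png',cv2.resize(s,(800,520),interpolation=cv2.INTER_CUBIC))
goto([0,-.1,.2])
"
```

```text
t 11.375 tcp fix [  -2.  -100.7  173.8] target world [0.608 0.06  0.2  ] tool delta mm [ -2.    0.9 -26.2] rot deg [ 0.36 -0.03  0.25] F [-1.   0.3 -0. ] grip 0.001
```

View pics/w8.png

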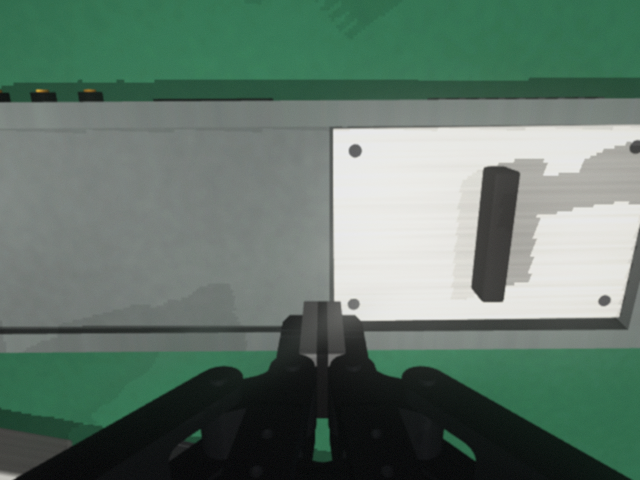

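View pics/s8.png

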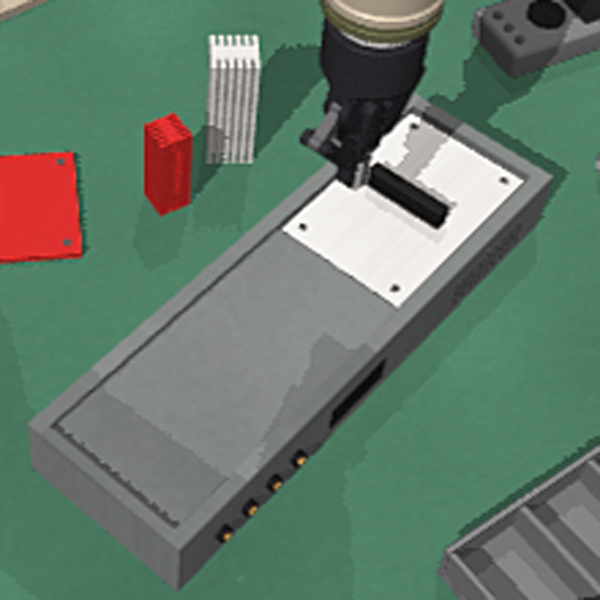

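View pics/d8.png

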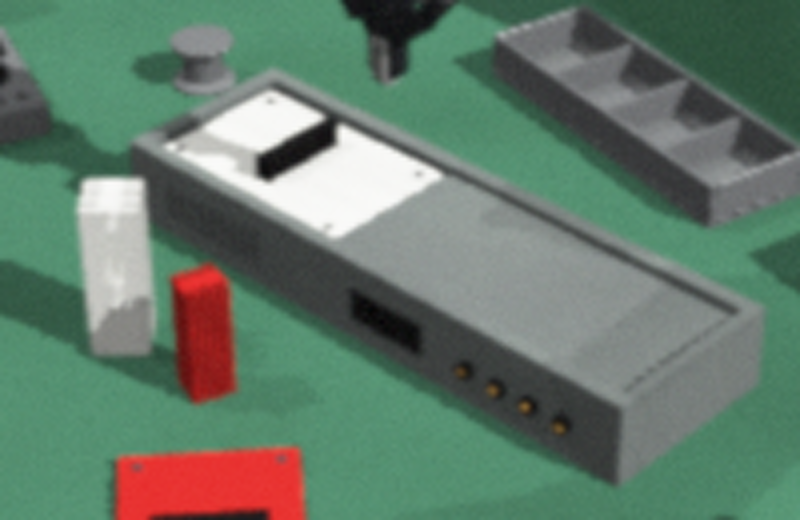

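```bash
python3 - <<'E'
from h import *
import cv2
f=np.load('f.npy')
s=lambda l:np.array(l)/(600/220)+[260,155]
d=lambda l:np.array(l)/4+[240,170]
def tri(a,b):
    P=[manip.camera_info(n)["camera_matrix"]@np.c_[manip.camera_info(n)["R"],manip.camera_info(n)["t"]] for n in("scene","side")]
    X=cv2.triangulatePoints(P[0],P[1],a.T.astype(float),b.T.astype(float)); return W2F((X[:3]/X[3]).T,f)
print("before",np.round(tri(s([(234,283),(328,350),(192,483),(97,407)]),d([(418,265),(510,209),(686,297),(596,358)]))*1e3,1))
print("after",np.round(tri(s([(303,227),(395,288),(503,181),(414,126)]),d([(327,226),(418,174),(270,100),(183,147)]))*1e3,1))
for y in(-.096,.096):
  for z in (.062,.070): print(y,z,[np.round(proj('wrist',F2W([x,y,z],f))[0]) for x in(-.063,.063)])
E
python3 - <<'E'
import cv2
a=cv2.imread('pics/w8.png')[100:350,300:640]; cv2.imwrite('pics/w8c.png',cv2.resize(a,None,fx=2.3,fy=2.3,interpolation=cv2.INTER_CUBIC))
E
```

```text
before [[ -51.5 -176.5   68.1]
 [  49.2 -176.2   68.6]
 [  50.2 -342.2   67.8]
 [ -49.5 -343.    68. ]]
after [[-52.1 -82.6  59.6]
 [ 47.8 -81.9  59.9]
 [ 45.9  83.4  60.8]
 [-52.6  80.8  61.9]]
-0.096 0.062 [array([330., 135.]), array([328., 330.])]
-0.096 0.07 [array([331., 136.]), array([329., 336.])]
0.096 0.062 [array([662., 136.]), array([616., 330.])]
0.096 0.07 [array([673., 137.]), array([624., 336.])]
```

View pics/w8c.png

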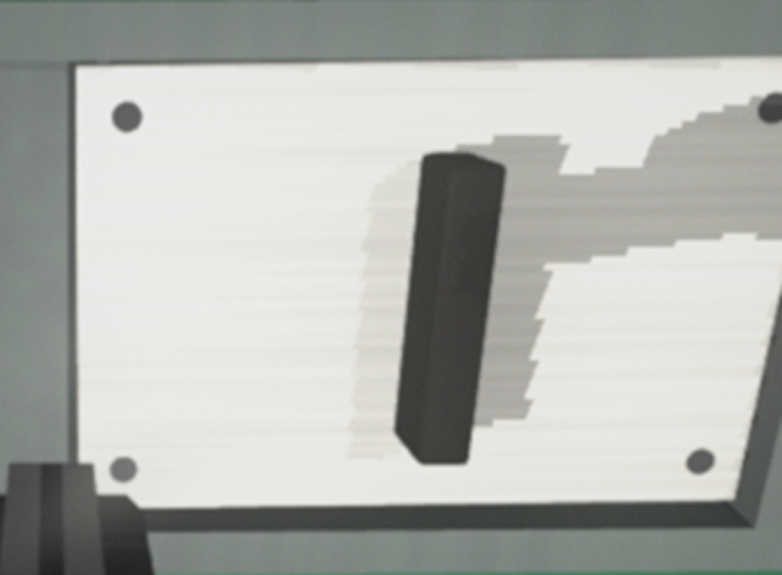

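Triangulating the lid's holes gives 68 mm before and 60-62 mm now at all four corners. That is the 8 mm drop, level, with a gap visible behind the rear edge, so the lid is seated. The gripper is clear of everything, so I hand in.

```bash
python3 -c "
from h import *
print(manip.hand_in())
"
```

```text
the job is handed in; nothing more can be done
None
```

The heat sink lies flat in the well and the lid is seated over it. I handed the job in at about 11.4 s on the clock.

- **Heat sink:** With closed fingers I pushed the smaller, non-red heat sink (the one standing in the well) over toward +y while the lid was still parked. The wrist and scene pictures then showed it flat, well down in the well.
- **Lid:** I pushed the lid by its rib along the deck, without lifting it, until it dropped into the mouth. Triangulating its four holes gave a height of about 68 mm before and 60–62 mm after. That matches the 8 mm drop, and it sits level to within measuring error. A gap is visible along its rear edge, as expected for a seated lid.
- **Forces and bystanders:** The forces read after each move stayed under about 3 N. The nearby bystanders I could see in the last pictures had not moved. The jar, screwdriver and carton were outside those crops, but the arm did not go near them.
- **Release:** At hand-in the gripper was closed and empty, about 110 mm above the deck and touching nothing.
- **Disagreement:** The measured heights read about 2 mm low both before and after the move. That is within the camera calibration, and no check failed.

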